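# Arm the vial filler and index the carousel to the third vial

### The job

Arm the vial filler: press its round standby key, then the square dose key, then the long start key, each fully down and let up again before the next, leaving the small stop key alone. Then take the black bar knob of the carousel and turn it clockwise from home, feeling the clicks, to the third stop and not on into the fourth, so that the open vial stands centred under the nozzle, and finish still gripping the knob firmly, holding it there while the dose is given. Leave the bottle, the tube rack and the stack of dishes where they stand.

Things in the scene. Friction and masses are not known exactly. Their poses are not given: they have to be found in the camera images.
- filler: Benchtop vial filler, fixed: base 230 (x) x 360 (y) mm; white pump housing on its left half, 200 x 150 mm, flat top with four keys 125 mm above the bench; carousel, 148 mm across, on its right half. Origin: centre of the underside. x from the near (robot) side to the far side, y left, z up. A short dosing arm reaches from the housing over the carousel's edge, top 123 mm up. Keys 52 mm apart in y, 56 in x.
- key_standby_top (a point): Centre of the top face of the round key, 20 mm across, far left of the four keys (standby); the top is 135 mm above the bench, 10 mm above the panel, when up. Moves with the key; axes as the filler's.
- key_dose_top (a point): Centre of the top face of the square key, 19 mm, far right of the four (dose); the top is 135 mm above the bench, 10 mm above the panel, when up. Moves with the key; axes as the filler's.
- key_start_top (a point): Centre of the top face of the long key, 38 mm (left-right) by 18 mm, near right of the four (start); the top is 135 mm above the bench, 10 mm above the panel, when up. Moves with the key; axes as the filler's.
- key_stop_top (a point): Centre of the top face of the small round key, only 12 mm across, near left of the four (stop); leave it alone; the top is 135 mm above the bench, 10 mm above the panel, when up. Moves with the key; axes as the filler's.
- key_standby (a joint): How far the round key (key_standby) is pressed: 0 up, 0.005 m fully down. Spring: starts to move at 1.2 N, 4 N fully down; springs back when let go.
- key_dose (a joint): How far the square key (key_dose) is pressed: 0 up, 0.005 m fully down. Spring: starts to move at 1.2 N, 4 N fully down; springs back when let go.
- key_start (a joint): How far the long key (key_start) is pressed: 0 up, 0.005 m fully down. Spring: starts to move at 1.2 N, 4 N fully down; springs back when let go.
- key_stop (a joint): How far the small round key (key_stop) is pressed: 0 up, 0.005 m fully down. Spring: starts to move at 1.2 N, 4 N fully down; springs back when let go.
- carousel (a joint): Carousel angle, rad, growing clockwise from above; starts at home stop 0 (within 0.03). Click stops every 0.3927 rad (22.5 deg): the third at 1.178. A sprung detent draws it into each stop: peak 0.09 N m, zero at the stop and half-way to the next, past which it pulls on to the next; friction 0.008 N m. Stays where left in a stop. Range -0.12 to eleven stops.
- knob_grip (a point): Where to grip: on the carousel's axis at mid-height of the black bar knob, 162 mm above the bench. Bar 48 mm long (this point's x), 14 mm thick (its y: grip across it), from 145 to 177 mm up, on a 42 mm disc 138 to 145 mm up, on a 22 mm column; turns with the carousel. At home the bar lies 33.75 degrees counter-clockwise of the filler's x. Vials and caps below reach up to 97 mm.
- vial_mouth (a point): Centre of the mouth of the open vial (15 mm glass vial, mouth 12 mm wide, 90 mm above the bench) in the third place of the carousel, 62 mm from its axis; the other vials have white caps. The place under the nozzle at home is empty.
- nozzle_tip (a point): Lower end of the thin steel dosing nozzle, fixed to the filler, 104 mm above the bench, 62 mm to the left of the carousel's axis. At the third stop the open vial's mouth is centred below it.
- media_bottle: Glass media bottle with blue cap, 72 mm across, 150 mm tall, loose; bystander, left of the filler. Origin: centre of its underside.
- tube_rack: White rack of capped tubes, 85 x 200 mm, 74 mm tall, loose; bystander, beyond the filler. Origin: centre of its underside.
- dish_stack: Stack of five culture dishes, 93 mm across, 73 mm tall, loose; bystander, right of the filler. Origin: centre of its underside.
- knob: The bar knob itself (see knob_grip); origin on the axis at the underside of its disc, 138 mm above the bench; x along the bar, y across it, z up.

How it is judged:
By the outcome, as a careful person would: the job done as asked, in the order asked, and still so for the second after the job is handed in, while the arm keeps its last pose, push and grip.
It also fails if it takes over 67 s, if anything falls off the work surface, if the arm or the gripper's body presses on something with over 40 N, if the wrist force passes 120 N, or if a joint passes its speed limit or range.

### The arm

A 7-joint arm with a two-finger parallel gripper is mounted at the origin on the work surface. World frame = base frame: x ahead of the robot, y to its left, z up, the work surface at z = 0. Lengths are in m, angles in rad, forces in N, time in s.
With the tool pointing down it reaches from about 0.425 to 0.925 m from the base axis. Payload 6.8 kg.
Tool frame: the origin (TCP) lies on the centre line of the jaws, within the pads' length; the fingertips stand 19 mm ahead of it and the grasp point (between the pads) is the TCP (tcp_to_tips is the distance from the TCP to the fingertips, in m); x points along the fingers, y is the direction in which the jaws open and shut, and the axes are right-handed (so a half turn about x gives the same grasp; the last joint's range is limited). The gripper opens to 85 mm and grips with 20 to 120 N. Pads are 22 mm wide; open, the fingers measure 114 mm over their backs; the gripper's body (76 mm by 85 mm) begins 54 mm behind the grasp point. The pads swing forward as they close: fully open they stand 13 mm farther back than shut.
Start: joints at [-1.256, 0.477, 0.022, 1.555, -0.011, 1.109, -0.083], TCP at [0.277, 0.616, 0.225] pointing down, gripper open.
Joint ranges: [-2.96, 2.96], [-0.34, 2.1], [-1.41, 1.46], [0.24, 2.44], [-1.37, 4.51], [0.17, 1.92], [-2.96, 2.96]. Speed limits (rad/s): [2.39, 2.39, 3.14, 3.14, 3.14, 3.14, 3.14].

### API

Orientations are given as a unit quaternion [w, x, y, z].
In Python, from station import get_obs, read_camera, hand_in, spot_in, cut_out, tcp_to_tips gives the robot as it stands.
- The arm moves only by the shell command python3 -m jog 'ROWS' [FORCE]. ROWS is JSON, a list of rows, each an object of numbers: "gripper": the closure, from 0 (fully open) to 1 (shut); "dx", "dy", "dz": the shift along the world's x, y, z in m; "rx", "ry", "rz": the turn, a rotation vector about the world's x, y, z in degrees. In form: [{"gripper": .., "dx": .., "dy": .., "dz": .., "rx": .., "ry": .., "rz": ..}, ...]. A call has 1 to 10 rows; each row is the pose to reach, as a shift and turn from the pose commanded when the call began; what a row does not reach only later rows make up. A row lasts 1/10 s, in which the tool goes at most 50 mm and 8.59 degrees, less where a joint would pass 70% of its speed; a pose out of reach is approached as far as the arm can. A call with a gripper value outside its range is refused whole. The fingers move at their own pace and stop on an object; FORCE is the grip in N (left out, the last holds). Time passes only in rows, so rows that repeat a pose let the fingers close. It gives the time, the measured TCP pose, the force and the opening at its end, in the units of the state.
- get_obs(): the state, without advancing time (a new reading comes with each control period).
- read_camera(name): name is "scene" or "top" or "wrist"; returns a dict with "pixels" (420x560x3 uint8, blue, green, red), "range_z" (420x560 float32, m along the optical axis (not along the pixel's ray), 0 where there is no reading), "camera_matrix" (3x3 intrinsics, pixels), "cam_to_world" (4x4, takes a point from camera to world coordinates). Camera axes: x right, y down, z forward; pixel columns grow to the right and rows downward; lengths in m; the calibration is good to about 2 mm. The wrist camera is an equidistant fisheye: a pixel r from the principal point sees the ray r / f radians off the axis. A picture is of the moment at which its call begins.
- hand_in(): hands the job in, once; it reports no verdict.
Trained networks look in the newest picture that a camera, given by its name, has taken for a name from the list of things; names that differ only in an ending like _2 or _b are one class to them, and where a whole thing is asked for, a point or a joint stands for the part that bears it (a point fixed in the world has none). Each returns a list of dicts, best first, with "conf" (0 to 1); they miss things now and then, are a little off and sometimes report something else, mostly with a low value. They report only what shows in the picture. A call takes as long as a camera call.
- spot_in(camera, label): "box" ([centre column, centre row, width, height] in pixels, round what is visible of it).
- cut_out(camera, label): "mask" (420x560 bool, what is visible of it) and "box" ([centre column, centre row, width, height] in pixels, round what is visible of it).
The state is a dict: "t": time; "q": joint angles; "joint_vel": joint speeds; "joint_torque": joint torques, N m; "eef_pos": TCP position; "tool_rot": TCP orientation; "contact_force": force on the tool from outside, world axes, zero at the start; "torque": the same for the moment, N m; "gripper_width": opening from 0.0 (shut) to 1.0 (fully open).
Only numpy, scipy, OpenCV 4.12 (cv2) and the standard library are available. Lean on these libraries where they do the work, as an engineer would, in place of code of your own. Each camera call takes 0.05 s, during which the arm holds its last target. There are 200 camera calls.

## Working session

There is one attempt and no reset: what is moved stays moved. The work goes in short steps, Python scripts to look and compute and a shell command to move; the robot and the scene stay as the last step left them, time stands still between calls to the robot, and variables do not carry over. Pictures are saved under pics/ and viewed, about 8 in all and at most 12, crops included, and the job is handed in when it is done.

```bash
mkdir -p pics
cat > h.py <<'E'
import numpy as np, cv2
from station import *
def shot(n,f=None):
    c=read_camera(n)
    if f: cv2.imwrite('pics/'+f,c['pixels'])
    return c
def world(c,u,v,z=None):
    K=c['camera_matrix'];T=c['cam_to_world']
    u=np.asarray(u,float);v=np.asarray(v,float)
    r=np.stack([(u-K[0,2])/K[0,0],(v-K[1,2])/K[1,1],np.ones_like(u)],-1)@T[:3,:3].T
    if z is not None: s=(z-T[2,3])/r[...,2]
    else: s=c['range_z'][np.round(v).astype(int),np.round(u).astype(int)]
    return T[:3,3]+r*s[...,None]
E
python3 - <<'E'
from h import *
o=get_obs();print(o['t'],o['eef_pos'],o['tool_rot'],o['contact_force'],tcp_to_tips)
for n in ['top','scene']:
    c=shot(n,n+'1.png');print(n,c['camera_matrix'][0],c['cam_to_world'].round(3).tolist())
    for l in ['filler','key_standby_top','key_dose_top','key_start_top','key_stop_top','knob','vial_mouth','media_bottle','tube_rack','dish_stack']:
        try: r=cut_out(n,l)
        except Exception as e: print(l,e);continue
        for d in r[:2]:
            v,u=np.nonzero(d['mask']);p=world(c,u,v);p=p[c['range_z'][v,u]>0]
            print(l,round(d['conf'],2),np.round(d['box']),'med',np.median(p,0).round(3),'min',np.percentile(p,2,0).round(3),'max',np.percentile(p,98,0).round(3))
E
```

```text
0.0 [0.2767599  0.61499716 0.22443078] [ 0.69128353  0.14774096  0.69144185 -0.14902304] [ 0.3366273   0.10096457 -0.01253502] 0.019
top [446.36465032   0.         278.28337344] [[0.013, -0.996, 0.093, 0.498], [-1.0, -0.015, -0.021, 0.05], [0.022, -0.092, -0.995, 1.268], [0.0, 0.0, 0.0, 1.0]]
filler 0.81 [321. 241. 145. 114.] med [ 0.512 -0.087  0.092] min [ 0.387 -0.27   0.017] max [0.629 0.086 0.143]
key_standby_top 0.53 [280. 227.  10.   5.] med [0.545 0.02  0.135] min [0.538 0.012 0.129] max [0.553 0.028 0.137]
knob 0.73 [361. 250.  18.  15.] med [ 0.493 -0.175  0.168] min [ 0.474 -0.196  0.138] max [ 0.514 -0.161  0.179]
knob 0.58 [321. 241. 143. 115.] med [ 0.512 -0.087  0.091] min [ 0.387 -0.271  0.016] max [0.631 0.085 0.143]
vial_mouth 0.74 [281. 229.   2.   3.] med [0.545 0.02  0.134] min [0.538 0.013 0.129] max [0.55  0.025 0.137]
vial_mouth 0.69 [355. 249.  60.  51.] med [ 0.49  -0.173  0.068] min [ 0.428 -0.243  0.061] max [ 0.559 -0.113  0.098]
media_bottle 0.75 [221. 220.  27.  23.] med [0.565 0.17  0.107] min [0.534 0.141 0.025] max [0.6   0.206 0.152]
tube_rack 0.69 
[... 734 characters left out ...]
key_stop_top 0.44 [223. 144.  17.  30.] med [ 0.503 -0.171  0.143] min [ 0.479 -0.194  0.07 ] max [ 0.518 -0.158  0.177]
knob 0.72 [283. 156.  12.  14.] med [ 0.484 -0.014  0.133] min [ 0.471 -0.032  0.125] max [0.493 0.004 0.136]
vial_mouth 0.85 [225. 160.  51.  51.] med [ 0.512 -0.17   0.067] min [ 0.434 -0.237  0.047] max [ 0.566 -0.11   0.096]
media_bottle 0.78 [347. 218.  34.  46.] med [0.592 0.179 0.097] min [0.558 0.147 0.009] max [0.607 0.211 0.15 ]
media_bottle 0.71 [224. 161.  52.  54.] med [ 0.512 -0.171  0.067] min [ 0.435 -0.238  0.043] max [ 0.566 -0.109  0.097]
tube_rack 0.87 [216. 239.  85.  64.] med [ 0.719 -0.111  0.047] min [ 0.668 -0.214  0.   ] max [ 0.757 -0.018  0.074]
```

Run:
```python
import cv2
a=cv2.imread('pics/top1.png')[170:310,240:400];cv2.imwrite('pics/topc.png',cv2.resize(a,None,fx=5,fy=4.2857*1.1667,interpolation=cv2.INTER_CUBIC)[:600])
a=cv2.imread('pics/scene1.png')[110:260,160:360];cv2.imwrite('pics/scenec.png',cv2.resize(a,None,fx=4,fy=4,interpolation=cv2.INTER_CUBIC))
```

```text
(no output)
```

View pics/topc.png

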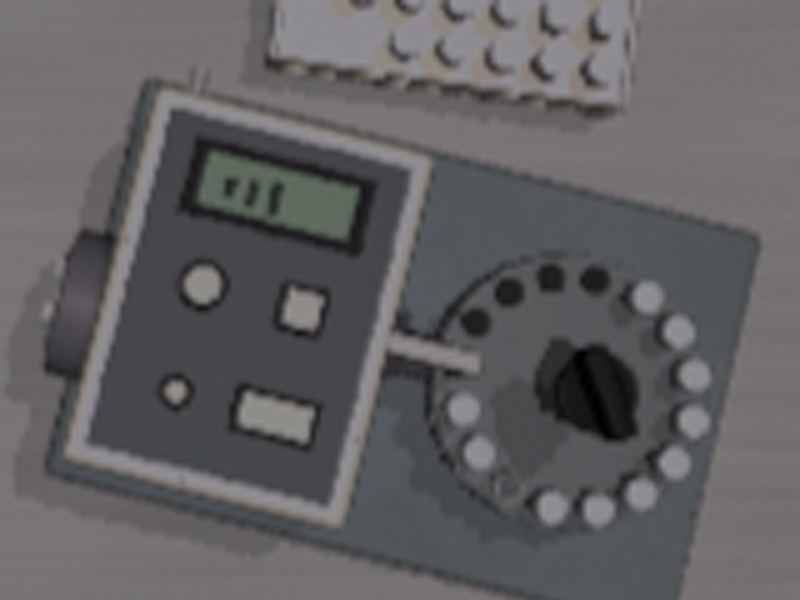

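View pics/scenec.png

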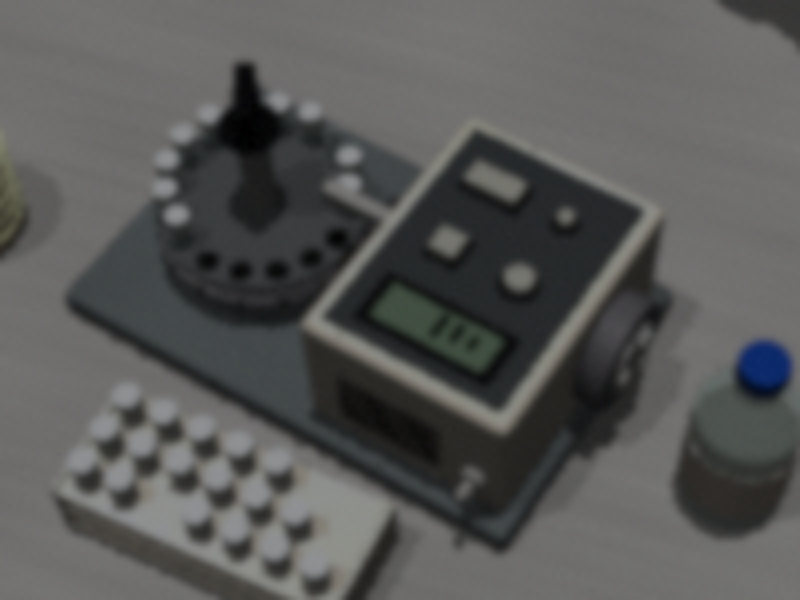

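```bash
cat > loc.py <<'E'
from h import *
from scipy.optimize import least_squares
c=shot('top','top2.png');g=cv2.cvtColor(c['pixels'],cv2.COLOR_BGR2GRAY).astype(float)
def cen(px,py,z,r=4.5):
    u0,v0=240+px/5,170+py/5
    V,U=np.mgrid[int(v0)-8:int(v0)+9,int(u0)-8:int(u0)+9]
    G=g[V,U]
    for _ in range(5):
        w=np.clip(G-115,0,None)*(np.hypot(U-u0,V-v0)<r)
        u0,v0=(w*U).sum()/w.sum(),(w*V).sum()/w.sum()
    return world(c,np.array(u0),np.array(v0),z)
print('bright',g[227,280],'panel',g[235,290])
K=np.array([cen(203,285,.135),cen(302,308,.135),cen(277,415,.135,10),cen(176,392,.135)])
M=np.array([[28,26],[28,-26],[-28,-26],[-28,26]])/1e3
def R(a): return np.array([[np.cos(a),-np.sin(a)],[np.sin(a),np.cos(a)]])
s=least_squares(lambda p:(M@R(p[2]).T+p[:2]-K[:,:2]).ravel(),[.5,0,-.2]).x
print('keys',K.round(4).tolist());print('fit',s,np.degrees(s[2]),'res mm',((M@R(s[2]).T+s[:2]-K[:,:2])*1e3).round(1).tolist())
print('fitted keys',(M@R(s[2]).T+s[:2]).round(4).tolist())
C=np.array([cen(x,y,.096,3) for x,y in [(648,297),(679,332),(693,376),(692,420),(674,464),(641,494),(598,511),(551,507),(480,454),(463,408)]])[:,:2]
f=least_squares(lambda p:np.hypot(*(C-p[:2]).T)-p[2],[.49,-.175,.062]);print('carousel',f.x,'res',f.fun.round(4))
print('carousel in filler frame rel keys',(R(-s[2])@(f.x[:2]-s[:2])).round(4))
a=np.degrees(np.arctan2(*(C-f.x[:2]).T[::-1]))-np.degrees(s[2]);print('cap angles rel filler',a.round(1))
u=np.array([c['range_z']]) ;V,U=np.mgrid[225:275,340:385];P=world(c,U.ravel(),V.ravel());m=(P[:,2]>.17)&(P[:,2]<.19);Q=P[m]
ctr=Q[:,:2].mean(0);w,v=np.linalg.eigh(np.cov(Q[:,:2].T));print('knob top',m.sum(),Q.mean(0).round(4),'ext',np.sqrt(12*w),'yaw',np.degrees(np.arctan2(v[1,1],v[0,1])))
E
python3 loc.py
```

```text
bright 141.0 panel 71.0
keys [[0.5466, 0.0201, 0.135], [0.5347, -0.0303, 0.135], [0.4803, -0.0171, 0.135], [0.4924, 0.033, 0.135]]
fit [ 0.5135252   0.00141338 -0.23522618] -13.477467406062225 res mm [[0.2, 0.1], [-0.0, -0.1], [-0.1, -0.2], [-0.1, 0.2]]
fitted keys [[0.5468, 0.0202], [0.5347, -0.0304], [0.4802, -0.0173], [0.4924, 0.0332]]
carousel [ 0.49451365 -0.17937942  0.06194598] res [ 0.0001 -0.      0.     -0.0001 -0.      0.      0.0001  0.     -0.
 -0.    ]
carousel in filler frame rel keys [ 0.0236 -0.1802]
cap angles rel filler [ -22.1  -44.9  -67.6  -90.  -112.4 -134.9 -157.5  179.8  135.1  112.6]
knob top 111 [ 0.4931 -0.179   0.1755] ext [0.0140095  0.04757235] yaw -158.12188259815466
```

```bash
python3 -m jog '[{"gripper":1,"dx":0.02,"dy":-0.045,"rz":2},{"gripper":1,"dx":0.04,"dy":-0.09,"rz":4},{"gripper":1,"dx":0.06,"dy":-0.135,"rz":6},{"gripper":1,"dx":0.08,"dy":-0.18,"rz":8},{"gripper":1,"dx":0.10,"dy":-0.225,"rz":10.7},{"gripper":1,"dx":0.12,"dy":-0.27,"rz":10.7},{"gripper":1,"dx":0.14,"dy":-0.315,"rz":10.7},{"gripper":1,"dx":0.16,"dy":-0.36,"rz":10.7},{"gripper":1,"dx":0.18,"dy":-0.40,"rz":10.7},{"gripper":1,"dx":0.19,"dy":-0.42,"rz":10.7}]' 40; python3 -m jog '[{"gripper":1,"dx":0.02,"dy":-0.045},{"gripper":1,"dx":0.04,"dy":-0.09},{"gripper":1,"dx":0.06,"dy":-0.135},{"gripper":1,"dx":0.08,"dy":-0.175},{"gripper":1,"dx":0.08,"dy":-0.175,"dz":-0.03},{"gripper":1,"dx":0.08,"dy":-0.175,"dz":-0.05},{"gripper":1,"dx":0.08,"dy":-0.175,"dz":-0.05},{"gripper":1,"dx":0.08,"dy":-0.175,"dz":-0.05}]'
```

```text
$[0]: bad value
$[0]: bad value
```

```bash
python3 -m jog '[{"gripper":1.0,"dx":0.02,"dy":-0.045,"dz":0.0,"rx":0.0,"ry":0.0,"rz":2.0}]' 40; python3 -m jog -h | head -30
```

```text
t: 1.25
eef_pos: [0.2917, 0.5758, 0.2249]
tool_rot: [0.693, 0.134, 0.696, -0.132]
contact_force: [0.1, 0.4, 0.2]
gripper_width: 0.855invalid input: not JSON, or not a number
```

```bash
python3 -m jog '[{"gripper":1,"dx":0.02,"dy":-0.044,"dz":0,"rx":0,"ry":0,"rz":2},{"gripper":1,"dx":0.04,"dy":-0.088,"dz":0,"rx":0,"ry":0,"rz":4},{"gripper":1,"dx":0.06,"dy":-0.132,"dz":0,"rx":0,"ry":0,"rz":6},{"gripper":1,"dx":0.08,"dy":-0.176,"dz":0,"rx":0,"ry":0,"rz":8.7},{"gripper":1,"dx":0.10,"dy":-0.22,"dz":0,"rx":0,"ry":0,"rz":8.7},{"gripper":1,"dx":0.12,"dy":-0.264,"dz":0,"rx":0,"ry":0,"rz":8.7},{"gripper":1,"dx":0.14,"dy":-0.308,"dz":0,"rx":0,"ry":0,"rz":8.7},{"gripper":1,"dx":0.16,"dy":-0.352,"dz":0,"rx":0,"ry":0,"rz":8.7},{"gripper":1,"dx":0.18,"dy":-0.396,"dz":0,"rx":0,"ry":0,"rz":8.7},{"gripper":1,"dx":0.18,"dy":-0.396,"dz":0,"rx":0,"ry":0,"rz":8.7}]'; python3 -m jog '[{"gripper":1,"dx":0.02,"dy":-0.044,"dz":0,"rx":0,"ry":0,"rz":0},{"gripper":1,"dx":0.04,"dy":-0.088,"dz":0,"rx":0,"ry":0,"rz":0},{"gripper":1,"dx":0.06,"dy":-0.132,"dz":0,"rx":0,"ry":0,"rz":0},{"gripper":1,"dx":0.07,"dy":-0.154,"dz":0,"rx":0,"ry":0,"rz":0},{"gripper":1,"dx":0.07,"dy":-0.154,"dz":-0.03,"rx":0,"ry":0,"rz":0},{"gripper":1,"dx":0.07,"dy":-0.154,"dz":-0.05,"rx":0,"ry":0,"rz":0},{"gripper":1,"dx":0.07,"dy":-0.154,"dz":-0.05,"rx":0,"ry":0,"rz":0},{"gripper":1,"dx":0.07,"dy":-0.154,"dz":-0.05,"rx":0,"ry":0,"rz":0}]'
```

```text
t: 2.25
eef_pos: [0.4796, 0.1671, 0.2259]
tool_rot: [0.702, 0.086, 0.701, -0.088]
contact_force: [-0.4, 0.2, -0.8]
gripper_width: -0.003
t: 3.05
eef_pos: [0.5471, 0.021, 0.1758]
tool_rot: [0.702, 0.083, 0.702, -0.083]
contact_force: [0.5, 0.6, 0.9]
gripper_width: 0.002
```

```bash
python3 -m jog '[{"gripper":1,"dx":0,"dy":-0.001,"dz":-0.018,"rx":0,"ry":0,"rz":0},{"gripper":1,"dx":0,"dy":-0.001,"dz":-0.018,"rx":0,"ry":0,"rz":0}]';python3 -m jog '[{"gripper":1,"dx":0,"dy":0,"dz":-0.003,"rx":0,"ry":0,"rz":0},{"gripper":1,"dx":0,"dy":0,"dz":-0.006,"rx":0,"ry":0,"rz":0},{"gripper":1,"dx":0,"dy":0,"dz":-0.006,"rx":0,"ry":0,"rz":0}]'
```

```text
t: 3.25
eef_pos: [0.5466, 0.0199, 0.1573]
tool_rot: [0.702, 0.083, 0.703, -0.083]
contact_force: [-0.6, -0.2, 0.4]
gripper_width: 0.002
t: 3.55
eef_pos: [0.5471, 0.0197, 0.1518]
tool_rot: [0.702, 0.083, 0.702, -0.083]
contact_force: [0.2, -0.3, -0.2]
gripper_width: 0.003
```

```bash
python3 -m jog '[{"gripper":1,"dx":0,"dy":0,"dz":-0.002,"rx":0,"ry":0,"rz":0},{"gripper":1,"dx":0,"dy":0,"dz":-0.003,"rx":0,"ry":0,"rz":0},{"gripper":1,"dx":0,"dy":0,"dz":-0.003,"rx":0,"ry":0,"rz":0}]'
```

```text
t: 3.85
eef_pos: [0.5469, 0.0196, 0.1484]
tool_rot: [0.702, 0.083, 0.702, -0.083]
contact_force: [0.3, -0.2, -0.8]
gripper_width: -0.003
```

```bash
python3 -m jog '[{"gripper":1,"dx":0,"dy":0,"dz":-0.001,"rx":0,"ry":0,"rz":0},{"gripper":1,"dx":0,"dy":0,"dz":-0.001,"rx":0,"ry":0,"rz":0}]'
python3 - <<'E'
from h import *
c=shot('scene','s2.png');cv2.imwrite('pics/s2c.png',cv2.resize(c['pixels'][90:210,220:340],None,fx=5,fy=5,interpolation=cv2.INTER_CUBIC))
w=shot('wrist','w2.png');print(get_obs()['contact_force'],get_obs()['eef_pos'])
E
```

```text
t: 4.05
eef_pos: [0.5469, 0.0196, 0.1473]
tool_rot: [0.702, 0.083, 0.702, -0.083]
contact_force: [-0.6, -1.3, -0.3]
gripper_width: 0.0
[ 0.24986176  1.00385869 -0.1407638 ] [0.54694568 0.0195969  0.14738547]
```

View pics/s2c.png

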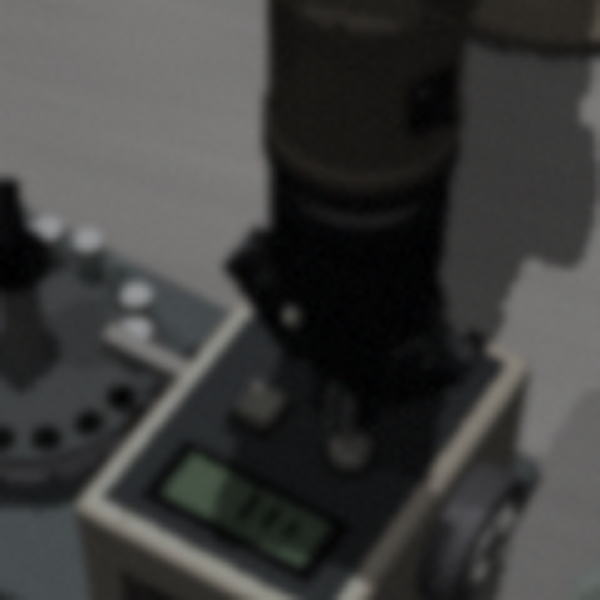

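```bash
python3 - <<'E'
from h import *
c=shot('scene')
K=c['camera_matrix'];T=np.linalg.inv(c['cam_to_world'])
def pr(p):
    q=T[:3,:3]@np.array(p)+T[:3,3];q=K@(q/q[2]);return q[:2].round(1),((q[:2]-[220,90])*5).round()
for p in [(.547,.0196,.1284),(.547,.0202,.135),(.547,.0196,.145),(.5347,-.0304,.135)]:print(p,*pr(p))
for x,y in [(335,385),(340,400),(340,415),(345,430),(350,450),(365,415),(330,415),(260,400)]:
    print(x,y,world(c,np.array(220+x/5),np.array(90+y/5)).round(4))
E
cat > /dev/null; python3 -c "
import cv2;a=cv2.imread('pics/w2.png');cv2.imwrite('pics/w2b.png',cv2.convertScaleAbs(a,alpha=1.8,beta=20))"
```

```text
(0.547, 0.0196, 0.1284) [288.  179.6] [340. 448.]
(0.547, 0.0202, 0.135) [288.3 178.1] [342. 440.]
(0.547, 0.0196, 0.145) [288.2 175.6] [341. 428.]
(0.5347, -0.0304, 0.135) [270.4 168.9] [252. 395.]
335 385 [0.5553 0.0181 0.1889]
340 400 [0.5586 0.0217 0.183 ]
340 415 [0.5585 0.022  0.1714]
345 430 [0.5592 0.025  0.1617]
350 450 [0.5486 0.0251 0.1312]
365 415 [0.5556 0.0334 0.1725]
330 415 [0.5574 0.0168 0.1677]
260 400 [ 0.5368 -0.0254  0.1355]
```

View pics/w2b.png

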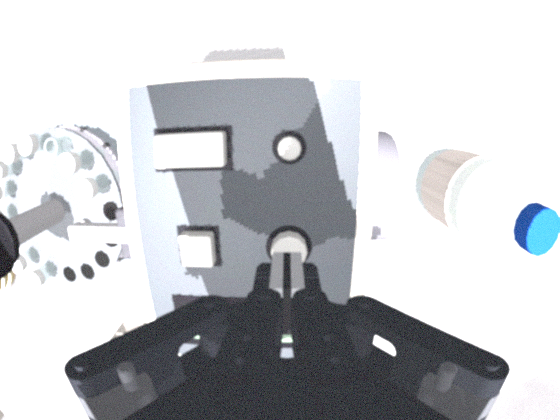

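Run:
```python
from h import *
c=shot('scene')
V,U=np.mgrid[172:188,282:297];P=world(c,U,V)
np.set_printoptions(linewidth=200)
print((P[...,2]*1e3).round().astype(int));print((P[...,0]*1e3).round().astype(int)[::3])
V,U=np.mgrid[162:176,264:279];print((world(c,U,V)[...,2]*1e3).round().astype(int))
```

```text
[[126 125 161 170 173 173 175 180 172 178 176 174 173 165 124]
 [124 124 125 165 168 170 171 173 170 172 176 173 165 124 126]
 [124 123 125 161 164 167 168 169 163 165 166 169 125 124 122]
 [126 124 126 156 161 162 165 163 160 165 166 165 125 124 124]
 [126 125 124 123 157 159 160 161 156 158 165 126 126 126 124]
 [124 124 124 124 125 133 155 158 153 132 136 123 123 125 126]
 [126 124 124 121 134 136 134 134 136 136 135 125 124 123 122]
 [123 123 125 125 133 136 131 137 134 135 132 136 125 123 125]
 [123 126 126 123 132 134 134 134 134 134 134 131 128 122 122]
 [121 124 126 123 134 133 132 133 131 133 133 128 125 123 124]
 [125 122 126 123 127 133 134 133 134 132 130 124 128 126 124]
 [127 124 124 125 124 130 127 131 128 130 128 125 123 125 127]
 [125 125 124 121 125 126 122 124 124 126 124 125 125 124 122]
 [124 123 122 124 126 125 127 124 127 126 121 125 123 123 125]
 [122 123 124 122 125 124 124 122 125 123 124 123 124 124 124]
 [124 121 122 124 125 125 125 124 124 124 119 125 126 124 123]]
[[528 526 551 557 558 558 558 561 555 558 556 554 553 546 515]
 [537 535 535 556 558 558 56
[... 470 characters left out ...]
2 121]
 [124 124 122 122 123 124 124 125 125 124 124 123 123 127 123]
 [123 123 123 124 125 124 122 123 121 125 123 124 125 123 125]
 [123 122 123 124 125 125 133 133 133 124 125 124 124 123 125]
 [125 124 124 122 123 131 132 132 132 132 135 125 121 122 126]
 [122 125 124 124 136 133 134 134 133 133 132 133 133 125 121]
 [124 123 124 134 133 136 134 132 135 132 136 134 133 127 124]
 [125 123 123 133 132 133 133 135 133 135 134 133 128 124 125]
 [126 127 125 130 130 135 134 134 132 133 132 129 125 123 122]
 [124 125 121 125 129 129 131 134 135 134 127 125 124 125 123]
 [123 125 122 124 124 127 126 133 132 130 127 123 125 126 123]
 [122 124 124 126 124 123 124 127 129 130 122 125 124 124 128]]
```

```bash
for i in 1 2 3; do python3 -m jog '[{"gripper":1,"dx":0,"dy":0,"dz":-0.002,"rx":0,"ry":0,"rz":0},{"gripper":1,"dx":0,"dy":0,"dz":-0.003,"rx":0,"ry":0,"rz":0}]' | egrep 'pos|force'; done
```

```text
eef_pos: [0.5469, 0.0196, 0.1442]
contact_force: [0.2, -0.7, 0.9]
eef_pos: [0.5468, 0.0196, 0.1411]
contact_force: [0.3, -0.2, 0.1]
eef_pos: [0.5469, 0.0195, 0.1382]
contact_force: [-0.3, 0.2, 0.1]
```

Run:
```python
from h import *
c=shot('scene')
V,U=np.mgrid[172:188,282:297];P=world(c,U,V)
np.set_printoptions(linewidth=200)
print((P[...,2]*1e3).round().astype(int));print((P[...,0]*1e3).round().astype(int)[::3])
```

```text
[[126 159 159 172 171 174 176 178 174 182 180 178 170 190 194]
 [123 157 157 165 167 169 170 174 170 173 175 174 166 163 187]
 [125 125 149 163 163 165 167 170 167 166 168 167 166 159 123]
 [126 124 148 159 161 163 163 167 161 164 167 161 155 124 121]
 [124 126 121 155 156 159 156 163 154 160 163 160 124 121 125]
 [123 124 126 150 152 156 157 159 154 159 157 156 125 127 122]
 [127 121 125 122 148 150 151 151 150 152 156 122 125 125 125]
 [124 121 124 124 134 136 146 149 144 135 131 134 124 128 124]
 [124 124 127 125 133 133 132 132 132 134 133 133 125 127 123]
 [127 123 125 127 133 134 133 134 134 131 131 125 127 124 122]
 [123 125 123 123 127 130 133 134 134 133 129 126 125 123 126]
 [124 124 124 126 126 128 127 127 130 132 129 126 123 123 126]
 [127 123 125 123 125 125 125 127 127 127 125 125 125 127 123]
 [122 124 124 122 124 124 126 126 125 124 123 122 123 124 121]
 [123 122 124 123 125 125 124 123 125 123 124 121 124 124 124]
 [124 125 124 124 123 123 125 122 125 123 123 122 123 126 124]]
[[528 551 550 559 557 559 559 559 556 561 559 557 550 564 566]
 [537 535 551 558 558 559 558 560 555 557 558 553 548 525 522]
 [546 541 543 540 558 558 558 558 556 557 559 534 536 535 534]
 [555 552 552 553 556 556 554 554 554 550 550 545 545 542 541]
 [563 560 560 558 559 558 557 558 557 556 554 553 553 553 550]
 [570 570 568 568 566 565 566 563 564 562 562 560 560 561 559]]
```

```bash
python3 -m jog '[{"gripper":1,"dx":0,"dy":0,"dz":-0.003,"rx":0,"ry":0,"rz":0},{"gripper":1,"dx":0,"dy":0,"dz":-0.006,"rx":0,"ry":0,"rz":0},{"gripper":1,"dx":0,"dy":0,"dz":-0.006,"rx":0,"ry":0,"rz":0}]' | egrep 'pos|force'; for i in 1 2 3 4; do python3 -m jog '[{"gripper":1,"dx":0,"dy":0,"dz":-0.0015,"rx":0,"ry":0,"rz":0},{"gripper":1,"dx":0,"dy":0,"dz":-0.0015,"rx":0,"ry":0,"rz":0}]' | egrep 'pos|force'; done
```

```text
eef_pos: [0.5466, 0.0196, 0.1319]
contact_force: [-0.9, 0.1, 0.2]
eef_pos: [0.5469, 0.0196, 0.1307]
contact_force: [-0.6, 0.6, 0.5]
eef_pos: [0.547, 0.0196, 0.1293]
contact_force: [0.5, 0.4, -0.1]
eef_pos: [0.5471, 0.0196, 0.1279]
contact_force: [-0.6, 0.3, 2.6]
eef_pos: [0.5471, 0.0196, 0.1264]
contact_force: [0.4, 0.2, 2.8]
```

```bash
for i in 1 2 3; do python3 -m jog '[{"gripper":1,"dx":0,"dy":0,"dz":-0.0015,"rx":0,"ry":0,"rz":0},{"gripper":1,"dx":0,"dy":0,"dz":-0.0015,"rx":0,"ry":0,"rz":0}]' | egrep 'pos|force'; done
```

```text
eef_pos: [0.5471, 0.0196, 0.1249]
contact_force: [-0.7, 0.2, 3.5]
eef_pos: [0.5471, 0.0196, 0.1241]
contact_force: [-2.9, 0.9, 9.2]
eef_pos: [0.5472, 0.0196, 0.1238]
contact_force: [-7.7, -0.1, 22.5]
```

```bash
python3 -m jog '[{"gripper":1,"dx":0,"dy":0,"dz":0.006,"rx":0,"ry":0,"rz":0},{"gripper":1,"dx":0,"dy":0,"dz":0.02,"rx":0,"ry":0,"rz":0},{"gripper":1,"dx":-0.006,"dy":-0.025,"dz":0.02,"rx":0,"ry":0,"rz":0},{"gripper":1,"dx":-0.0122,"dy":-0.0504,"dz":0.02,"rx":0,"ry":0,"rz":0},{"gripper":1,"dx":-0.0122,"dy":-0.0504,"dz":0.012,"rx":0,"ry":0,"rz":0},{"gripper":1,"dx":-0.0122,"dy":-0.0504,"dz":0.008,"rx":0,"ry":0,"rz":0},{"gripper":1,"dx":-0.0122,"dy":-0.0504,"dz":0.008,"rx":0,"ry":0,"rz":0}]'; for i in 1 2 3; do python3 -m jog '[{"gripper":1,"dx":0,"dy":0,"dz":-0.002,"rx":0,"ry":0,"rz":0},{"gripper":1,"dx":0,"dy":0,"dz":-0.002,"rx":0,"ry":0,"rz":0}]' | egrep 'pos|force'; done
```

```text
t: 7.3
eef_pos: [0.5345, -0.0299, 0.1293]
tool_rot: [0.702, 0.083, 0.703, -0.083]
contact_force: [0.8, 0.9, 0.5]
gripper_width: 0.001
eef_pos: [0.5349, -0.0298, 0.1278]
contact_force: [-0.5, 0.8, 1.4]
eef_pos: [0.535, -0.0299, 0.1259]
contact_force: [-0.4, 0.8, 3.4]
eef_pos: [0.5352, -0.0301, 0.1242]
contact_force: [-0.7, 3.4, 5.0]
```

```bash
python3 -m jog '[{"gripper":1,"dx":0,"dy":0,"dz":-0.0015,"rx":0,"ry":0,"rz":0},{"gripper":1,"dx":0,"dy":0,"dz":-0.0015,"rx":0,"ry":0,"rz":0}]' | egrep 'pos|force'
python3 - <<'E'
from h import *
c=shot('scene')
for n,p in dict(standby=(.5468,.0202),dose=(.5347,-.0304),start=(.4802,-.0173),stop=(.4924,.0332)).items():
    K=c['camera_matrix'];T=np.linalg.inv(c['cam_to_world']);q=T[:3,:3]@np.array([*p,.133])+T[:3,3];u,v,_=(K@(q/q[2])).round().astype(int)
    V,U=np.mgrid[v-2:v+4,u-3:u+4];print(n,np.median(world(c,U,V)[...,2]).round(4))
E
```

```text
eef_pos: [0.5353, -0.0301, 0.1239]
contact_force: [-4.5, 3.6, 17.7]
standby 0.1335
dose 0.1481
start 0.2241
stop 0.1265
```

```bash
python3 -m jog '[{"gripper":1,"dx":0,"dy":0,"dz":0.006,"rx":0,"ry":0,"rz":0},{"gripper":1,"dx":0,"dy":0,"dz":0.02,"rx":0,"ry":0,"rz":0},{"gripper":1,"dx":-0.025,"dy":0.006,"dz":0.02,"rx":0,"ry":0,"rz":0},{"gripper":1,"dx":-0.0545,"dy":0.0131,"dz":0.02,"rx":0,"ry":0,"rz":0},{"gripper":1,"dx":-0.0545,"dy":0.0131,"dz":0.012,"rx":0,"ry":0,"rz":0},{"gripper":1,"dx":-0.0545,"dy":0.0131,"dz":0.0075,"rx":0,"ry":0,"rz":0},{"gripper":1,"dx":-0.0545,"dy":0.0131,"dz":0.0075,"rx":0,"ry":0,"rz":0}]'; for i in 1 2 3; do python3 -m jog '[{"gripper":1,"dx":0,"dy":0,"dz":-0.002,"rx":0,"ry":0,"rz":0},{"gripper":1,"dx":0,"dy":0,"dz":-0.002,"rx":0,"ry":0,"rz":0}]' | egrep 'pos|force'; done;  python3 -m jog '[{"gripper":1,"dx":0,"dy":0,"dz":-0.0015,"rx":0,"ry":0,"rz":0},{"gripper":1,"dx":0,"dy":0,"dz":-0.0015,"rx":0,"ry":0,"rz":0}]' | egrep 'pos|force'
```

```text
t: 8.85
eef_pos: [0.4808, -0.0181, 0.1296]
tool_rot: [0.702, 0.083, 0.702, -0.084]
contact_force: [-0.5, -0.5, 1.6]
gripper_width: -0.004
eef_pos: [0.4812, -0.0181, 0.128]
contact_force: [0.0, -0.1, 2.4]
eef_pos: [0.4812, -0.0181, 0.1261]
contact_force: [1.5, -0.4, 2.6]
eef_pos: [0.4812, -0.018, 0.1243]
contact_force: [2.8, -1.6, 3.3]
eef_pos: [0.4813, -0.018, 0.1239]
contact_force: [-2.7, -1.3, 18.0]
```

```bash
python3 -m jog '[{"gripper":1,"dx":0,"dy":0,"dz":0.006,"rx":0,"ry":0,"rz":0},{"gripper":1,"dx":0,"dy":0,"dz":0.05,"rx":0,"ry":0,"rz":0},{"gripper":0.5,"dx":0,"dy":0,"dz":0.093,"rx":0,"ry":0,"rz":0},{"gripper":0.5,"dx":0.004,"dy":-0.045,"dz":0.093,"rx":0,"ry":0,"rz":8.5},{"gripper":0.5,"dx":0.008,"dy":-0.09,"dz":0.093,"rx":0,"ry":0,"rz":17},{"gripper":0.5,"dx":0.0135,"dy":-0.135,"dz":0.093,"rx":0,"ry":0,"rz":25.5},{"gripper":0.5,"dx":0.0135,"dy":-0.161,"dz":0.093,"rx":0,"ry":0,"rz":34},{"gripper":0.5,"dx":0.0135,"dy":-0.161,"dz":0.093,"rx":0,"ry":0,"rz":34.5},{"gripper":0.5,"dx":0.0135,"dy":-0.161,"dz":0.093,"rx":0,"ry":0,"rz":34.5}]'
python3 - <<'E'
from h import *
o=get_obs();w,x,y,z=o['tool_rot'];print(o['eef_pos'],'jaw yaw',np.degrees(np.arctan2(1-2*(x*x+z*z),2*(x*y-w*z))))
c=shot('scene')
for n,p in dict(standby=(.5468,.0202),dose=(.5347,-.0304),start=(.4802,-.0173),stop=(.4924,.0332)).items():
    K=c['camera_matrix'];T=np.linalg.inv(c['cam_to_world']);q=T[:3,:3]@np.array([*p,.135])+T[:3,3];u,v,_=(K@(q/q[2])).round().astype(int)
    V,U=np.mgrid[v-1:v+2,u-1:u+2];print(n,np.median(world(c,U,V)[...,2]).round(4))
w=shot('wrist');a=cv2.convertScaleAbs(w['pixels'],alpha=1.5);b=cv2.resize(c['pixels'][70:190,150:290],None,fx=4,fy=4,interpolation=cv2.INTER_CUBIC);b=cv2.convertScaleAbs(b,alpha=1.5)
a=cv2.resize(a,(400,300));b=cv2.resize(b,(400,343));o=np.zeros((343,800,3),np.uint8);o[:300,:400]=a;o[:,400:]=b;cv2.imwrite('pics/k1.png',o)
E
```

```text
t: 10.55
eef_pos: [0.4927, -0.1795, 0.2147]
tool_rot: [0.695, -0.128, 0.696, 0.128]
contact_force: [-0.2, 1.3, -1.0]
gripper_width: 0.5
[ 0.49273124 -0.17948541  0.21468227] jaw yaw 110.86103926389552
standby 0.1339
dose 0.1338
start 0.1337
stop 0.1322
```

View pics/k1.png

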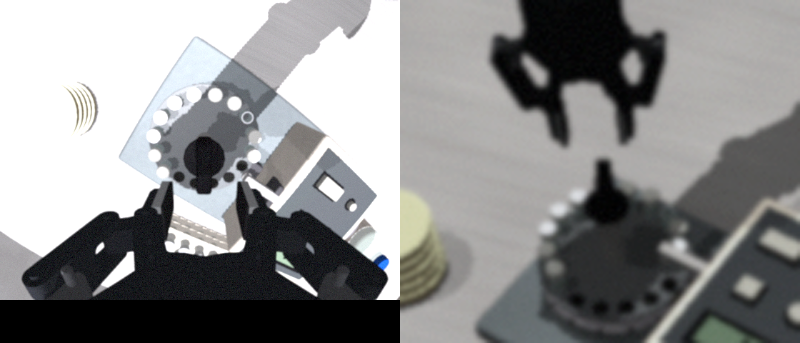

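```bash
cat > tip.py <<'E'
from h import *
c=shot('scene');V,U=np.mgrid[60:180,150:300];P=world(c,U.ravel(),V.ravel())
e=get_obs()['eef_pos'];d=P-e;m=(np.hypot(d[:,0],d[:,1])<.04)&(P[:,2]>.185);Q=P[m]
j=np.array([-.356,.934]);s=(Q[:,:2]-e[:2])@j
for k in (s>0,s<0): print(k.sum(),np.sort(Q[k,2])[:12].round(4),Q[k].mean(0).round(3))
q=(np.hypot(d[:,0],d[:,1])<.035)&(P[:,2]<.185)&(P[:,2]>.165);print('knob',P[q].max(0).round(4),P[q].mean(0).round(4))
E
python3 tip.py
```

```text
903 [0.225  0.2254 0.2278 0.2285 0.2293 0.2296 0.2308 0.2309 0.2318 0.2329
 0.2334 0.2339] [ 0.505 -0.15   0.342]
753 [0.2212 0.2233 0.2237 0.2244 0.2245 0.2248 0.2249 0.2249 0.2259 0.2264
 0.2272 0.2281] [ 0.52  -0.187  0.336]
knob [ 0.5194 -0.1623  0.1778] [ 0.4983 -0.174   0.1735]
```

```bash
python3 -m jog '[{"gripper":0.5,"dx":0.001,"dy":0,"dz":-0.03,"rx":0,"ry":0,"rz":0},{"gripper":0.5,"dx":0.001,"dy":0,"dz":-0.05,"rx":0,"ry":0,"rz":0},{"gripper":0.5,"dx":0.001,"dy":0,"dz":-0.055,"rx":0,"ry":0,"rz":0},{"gripper":0.5,"dx":0.001,"dy":0,"dz":-0.060,"rx":0,"ry":0,"rz":0},{"gripper":0.5,"dx":0.001,"dy":0,"dz":-0.065,"rx":0,"ry":0,"rz":0},{"gripper":0.5,"dx":0.001,"dy":0,"dz":-0.07,"rx":0,"ry":0,"rz":0},{"gripper":0.5,"dx":0.001,"dy":0,"dz":-0.072,"rx":0,"ry":0,"rz":0},{"gripper":0.5,"dx":0.001,"dy":0,"dz":-0.072,"rx":0,"ry":0,"rz":0}]'
python3 - <<'E'
from h import *
c=shot('scene');b=cv2.resize(c['pixels'][90:190,160:280],None,fx=6,fy=6,interpolation=cv2.INTER_CUBIC);cv2.imwrite('pics/k2.png',cv2.convertScaleAbs(b,alpha=2.2))
E
```

```text
t: 11.5
eef_pos: [0.4948, -0.1787, 0.1434]
tool_rot: [0.695, -0.129, 0.695, 0.129]
contact_force: [-0.0, 0.4, -0.2]
gripper_width: 0.501
```

View pics/k2.png

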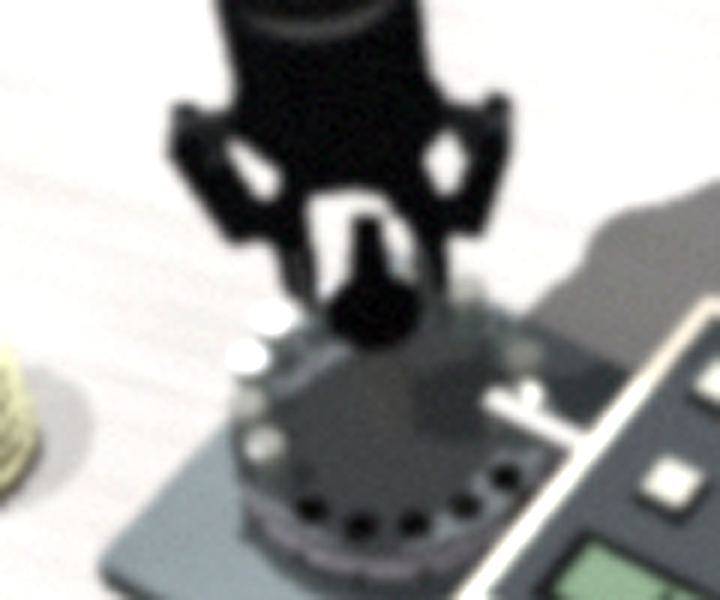

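```bash
python3 -m jog '[{"gripper":1,"dx":0,"dy":0,"dz":0.001,"rx":0,"ry":0,"rz":0},{"gripper":1,"dx":0,"dy":0,"dz":0.001,"rx":0,"ry":0,"rz":0},{"gripper":1,"dx":0,"dy":0,"dz":0.001,"rx":0,"ry":0,"rz":0},{"gripper":1,"dx":0,"dy":0,"dz":0.001,"rx":0,"ry":0,"rz":0},{"gripper":1,"dx":0,"dy":0,"dz":0.001,"rx":0,"ry":0,"rz":0},{"gripper":1,"dx":0,"dy":0,"dz":0.001,"rx":0,"ry":0,"rz":0},{"gripper":1,"dx":0,"dy":0,"dz":0.001,"rx":0,"ry":0,"rz":0}]' 80
python3 - <<'E'
from h import *
o=get_obs();w,x,y,z=o['tool_rot'];print(o['torque'],o['contact_force'],o['eef_pos'],'jaw yaw',np.degrees(np.arctan2(1-2*(x*x+z*z),2*(x*y-w*z))))
E
```

```text
t: 12.25
eef_pos: [0.4948, -0.1785, 0.145]
tool_rot: [0.695, -0.129, 0.695, 0.129]
contact_force: [-1.4, 1.7, 6.4]
gripper_width: 0.149
[ 0.27804311  0.43430738 -0.01083975] [-1.35178276  1.67777388  6.3500271 ] [ 0.49484509 -0.17845706  0.1450224 ] jaw yaw 110.97600032709222
```

```bash
cat > st.py <<'E'
from h import *
o=get_obs();w,x,y,z=o['tool_rot'];print(o['t'],'tz',round(o['torque'][2],3),o['contact_force'].round(1) if hasattr(o['contact_force'],'round') else o['contact_force'],np.round(o['eef_pos'],4),'jaw yaw',np.degrees(np.arctan2(1-2*(x*x+z*z),2*(x*y-w*z))).round(2),o['gripper_width'])
E
for i in 1 2 3 4; do python3 -m jog '[{"gripper":1,"dx":0,"dy":0,"dz":0,"rx":0,"ry":0,"rz":-2.8},{"gripper":1,"dx":0,"dy":0,"dz":0,"rx":0,"ry":0,"rz":-5.6}]'>/dev/null; python3 st.py; done
```

```text
12.45 tz 0.097 [-2.1  1.6  5.6] [ 0.4949 -0.1785  0.145 ] jaw yaw 105.29 0.14808116071635014
12.65 tz 0.003 [-2.1  1.1  4.4] [ 0.4949 -0.1785  0.145 ] jaw yaw 99.68 0.14601941292677809
12.85 tz -0.09 [-1.6  1.   5. ] [ 0.4949 -0.1786  0.145 ] jaw yaw 94.05 0.1483440483499989
13.05 tz 0.029 [-1.4  1.5  5.7] [ 0.4949 -0.1786  0.145 ] jaw yaw 88.46 0.1476259675369541
```

```bash
for i in 1 2 3 4 5 6 7 8; do python3 -m jog '[{"gripper":1,"dx":0,"dy":0,"dz":0,"rx":0,"ry":0,"rz":-2.8},{"gripper":1,"dx":0,"dy":0,"dz":0,"rx":0,"ry":0,"rz":-5.6}]'>/dev/null; python3 st.py; done
```

```text
13.25 tz 0.158 [-1.5  1.1  5.6] [ 0.4949 -0.1786  0.145 ] jaw yaw 82.88 0.15271801172586386
13.45 tz 0.058 [-2.   1.8  4.5] [ 0.4949 -0.1787  0.145 ] jaw yaw 77.28 0.14444714214782203
13.65 tz -0.043 [-1.8  0.8  4.8] [ 0.4949 -0.1787  0.145 ] jaw yaw 71.65 0.14679935662204555
13.85 tz 0.024 [-1.   0.6  5.3] [ 0.4949 -0.1787  0.145 ] jaw yaw 66.06 0.15152456214116405
14.05 tz 0.106 [-2.3  0.1  5.3] [ 0.4948 -0.1788  0.145 ] jaw yaw 60.47 0.14396631600993984
14.25 tz 0.052 [-2.6  0.   5.3] [ 0.4948 -0.1788  0.145 ] jaw yaw 54.87 0.150619133782008
14.45 tz -0.108 [-2.1  1.   5.1] [ 0.4948 -0.1788  0.145 ] jaw yaw 49.25 0.1443352021937022
14.65 tz 0.034 [-3.2  0.4  6. ] [ 0.4948 -0.1788  0.145 ] jaw yaw 43.65 0.15353216977859324
```

```bash
python3 -m jog '[{"gripper":1,"dx":0,"dy":0,"dz":0,"rx":0,"ry":0,"rz":-0.6},{"gripper":1,"dx":0,"dy":0,"dz":0,"rx":0,"ry":0,"rz":-0.6},{"gripper":1,"dx":0,"dy":0,"dz":0,"rx":0,"ry":0,"rz":-0.6}]'>/dev/null; python3 st.py
python3 - <<'E'
from h import *
c=shot('top');b=cv2.resize(c['pixels'][215:290,320:400],None,fx=5,fy=5,interpolation=cv2.INTER_CUBIC)
d=shot('scene');s=cv2.resize(d['pixels'][110:185,170:250],None,fx=5,fy=5,interpolation=cv2.INTER_CUBIC)
cv2.imwrite('pics/e1.png',cv2.convertScaleAbs(np.hstack([b,s]),alpha=1.6))
np.savez('e1.npz',**{'t_'+k:v for k,v in c.items()},**{'s_'+k:v for k,v in d.items()})
E
```

```text
14.95 tz -0.047 [-1.9  1.1  5.7] [ 0.4948 -0.1788  0.145 ] jaw yaw 43.17 0.14879076264095423
```

View pics/e1.png

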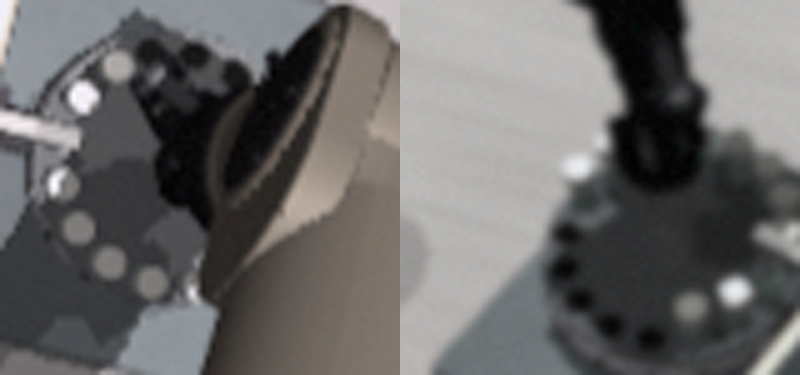

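Run:
```python
from h import *
z=np.load('e1.npz');c={k[2:]:z[k] for k in z.files if k[0]=='t'}
g=cv2.cvtColor(c['pixels'],cv2.COLOR_BGR2GRAY).astype(float)
O=np.array([.49451,-.17938])
for px,py in [(83,97),(118,67),(63,183),(79,229),(110,263),(151,282)]:
    u0,v0=320+px/5-.4,215+py/5-.4
    V,U=np.mgrid[int(v0)-6:int(v0)+8,int(u0)-6:int(u0)+8];G=g[V,U]
    d=np.hypot(U-u0,V-v0);hi=np.percentile(G[d<2],70);lo=np.percentile(G[(d>3.5)&(d<6)],30);t=lo+.35*(hi-lo)
    for _ in range(6):
        w=np.clip(G-t,0,hi-t)*(np.hypot(U-u0,V-v0)<4);u0,v0=(w*U).sum()/w.sum(),(w*V).sum()/w.sum()
    p=world(c,np.array(u0),np.array(v0),.096)[:2]-O
    print(px,py,'r',np.hypot(*p).round(4),'ang',(np.degrees(np.arctan2(p[1],p[0]))+13.48).round(2),hi,lo)
```

```text
83 97 r 0.0626 ang 68.07 150.0 50.0
118 67 r 0.0622 ang 45.09 105.3 37.0
63 183 r 0.0646 ang 110.58 92.79999999999995 36.0
79 229 r 0.0622 ang 135.05 77.0 35.0
110 263 r 0.0621 ang 157.38 77.0 35.0
151 282 r 0.062 ang 179.8 77.0 36.0
```

```bash
python3 -m jog '[{"gripper":1,"dx":0,"dy":0,"dz":0,"rx":0,"ry":0,"rz":0},{"gripper":1,"dx":0,"dy":0,"dz":0,"rx":0,"ry":0,"rz":0},{"gripper":1,"dx":0,"dy":0,"dz":0,"rx":0,"ry":0,"rz":0}]'; python3 st.py; python3 -c "from station import hand_in;print(hand_in())"
```

```text
t: 15.35
eef_pos: [0.4947, -0.1788, 0.145]
tool_rot: [0.649, 0.281, 0.649, -0.281]
contact_force: [-2.2, 0.8, 5.6]
gripper_width: 0.147
15.35 tz 0.015 [-2.2  0.8  5.6] [ 0.4947 -0.1788  0.145 ] jaw yaw 43.17 0.14659412281426987
the job is handed in; nothing more can be done
None
```

I pressed standby, dose and start in that order, then turned the carousel clockwise to the third stop. I handed in at 15.4 s with the knob still gripped at 80 N.

**Keys:** Each key was pushed to its hard stop, at 18–22 N, and let up before the next. Afterwards the scene camera read standby, dose and start at 134 mm and stop at 132 mm, all within error of fully up. The stop key was never touched.

**Carousel:** I felt three clicks in the wrist moment. The four cleanly measured caps stood within about 0.3° of the third-stop angles. The other two read 0.6° and 1.9° off; the second was half in shadow. The moment about the knob was near zero at the end. The arm hid the open vial itself, so I judged its position from the caps on either side.

**Checks that disagreed:**
- **Fingertip height:** the fingertips were about 25 mm higher than the reported TCP height and the stated 19 mm imply. I set the press and grip heights from force and camera depth instead.
- **Upward force:** about 6 N upward stayed on the tool while gripping, probably from the tips lightly touching the knob's disc.
- **Bystanders:** the bottle, rack and dishes were not measured again, but the tool did not go near them.

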